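# Clear a broken ferrite core off the preheater with the scraper block

## Task

A transformer core has shattered on the preheater's glass top. Draw the scraper block out from under the riser shelf, take hold of it by its orange grip, and with its sole bearing on the glass the whole way, but not hard, wipe every dark shard off the glass into the catch tray; do not touch the shards with the fingers or shift the other things on the bench. Then stand the scraper upright on top of the riser shelf, lengthwise beside the meter, and let go of it.

Things in the scene. Friction and masses are not known exactly. Their poses are not given: they have to be found in the camera images.
- scraper: Scraper block, about 0.4 kg: bar 180 mm long (y), 32 thick (x), 30 high, white sole, aluminium body; on its middle an orange grip 50 long (y), 32 thick, up to 66 mm high. Long faces flat and vertical, both ends alike. Origin: centre of the sole's underside, z up. It starts on the bench under the riser, along its y; a plain end sticks out 58 to 66 mm past the riser's +y edge, the grip is covered.
- grip (a point): Point in the orange grip where the scraper is to be held for wiping: over the middle of the bar, 50 mm above the sole's underside (16 mm below the grip's top). Held well when the TCP is within 35 mm of it.
- preheater: Grey PCB preheater, fixed, cold. Flat level pale grey glass top, no rim: 230 mm (x) by 200 mm (y), centred over the origin, 62 mm above it; origin 0 to 8 mm above the bench (levelling feet), z up. Control strip on the +x side, 55 mm wide, 10 mm lower, two knobs to 3 mm above the glass. Catch tray on the +y side. Rigid: force builds quickly when pressed.
- glass (a point): Centre of the glass surface of the preheater; axes as the preheater's.
- tray: Open aluminium catch tray hooked to the preheater's +y side, fixed: 236 mm (x) by 120 mm (y), 32 high, walls 2 mm, axes as the preheater's. Origin: centre of its underside, 163.5 mm to +y of the preheater's centre, 10 mm above its origin. Its rim is 20 mm below the glass and begins 3.5 mm beyond the glass edge.
- riser: Narrow white riser shelf, fixed: top 130 mm deep (x), 360 mm long (y), upper face 76 mm above the bench, underside 66 mm at the long edges; 12 mm posts at the corners, 102 mm clear between them at both ends. Origin on the bench below the top's centre. The scraper sticks out at its +y end; the meter stands on top at its -y end.
- shelf (a point): Middle of the free part of the riser's top, on its upper face, 60 mm towards +y of the shelf's centre; axes as the riser's. The scraper may finally stand about here, lengthwise along the riser's y.
- meter: Green and black multimeter on a rubber foot, about 84 mm wide, 70 mm deep and 158 mm high, standing on the riser about 130 mm towards -y of its centre. Origin: centre of the foot's underside. Leave alone.
- capacitor: Dark blue can capacitor, 35 mm diameter, 52 mm high. Origin: centre of its underside. Leave alone.
- heatsink: Finned aluminium heat sink, 50 x 90 mm, 32 mm high. Origin: centre of its underside. Leave alone.
- flux: Clear bottle with a red cap, 52 mm diameter, 115 mm high. Origin: centre of its underside. Leave alone.
- spool: Solder spool standing on its flange, 64 mm diameter, 50 mm high. Origin: centre of its underside. Leave alone.
- transformer: Small transformer with a yellow winding, 44 x 50 mm, 40 mm high. Origin: centre of its underside. Leave alone.
- screwdriver: Red-handled screwdriver, about 190 mm long, lying on the bench. Leave alone.
- shard1: Shard of dark grey ferrite lying on the glass at the start: L-shaped piece, 29 x 30 mm, 12 mm high, 20 to 32 g. Origin near the middle of its underside.
- shard2: Shard of dark grey ferrite lying on the glass at the start: straight limb, 40 x 14 mm, 12 mm high, 20 to 32 g. Origin near the middle of its underside.
- shard3: Shard of dark grey ferrite lying on the glass at the start: thin flake, 32 x 24 mm, only 6 mm high, 20 to 32 g. Origin near the middle of its underside.
- shard4: Shard of dark grey ferrite lying on the glass at the start: crooked limb, 37 x 17 mm, 14 mm high, 20 to 32 g. Origin near the middle of its underside.
- shard5: Shard of dark grey ferrite lying on the glass at the start: flat T-shaped piece, 30 x 21 mm, 8 mm high, 20 to 32 g. Origin near the middle of its underside.

How it is judged:
By the outcome, as a careful person would: the job done as asked, in the order asked, and still so for the second after the job is handed in, with the robot touching nothing.
It also fails if it takes over 64 s, if anything falls off the work surface, if the arm or the gripper's body presses on something with over 40 N, if the wrist force passes 120 N, or if a joint passes its speed limit or range.

## Robot

A 6-joint arm with a two-finger parallel gripper is mounted at the origin on the work surface. World frame = base frame: x ahead of the robot, y to its left, z up, the work surface at z = 0. Lengths are in m, angles in rad, forces in N, time in s.
With the tool pointing down it reaches from about 0.375 to 0.9 m from the base axis. Payload 3.1 kg.
Tool frame: the origin (TCP) lies between the finger pads, 19 mm behind the fingertips; this is the grasp point; z points along the fingers, y is the line along which they close (so a half turn about z gives the same grasp; the last joint's range is limited). The gripper opens to 85 mm and grips with 20 to 120 N. Pads are 22 mm wide; open, the fingers measure 114 mm over their backs; the gripper's body (76 mm by 85 mm) begins 54 mm behind the grasp point. The pads swing forward as they close: fully open they stand 13 mm farther back than shut.
Start: joints at [1.153, 0.527, 1.433, -0, 1.181, -0.178], TCP at [0.148, 0.607, 0.25] pointing down, gripper open.
Joint ranges: [-3.08, 3.08], [-0.75, 2.2], [0.22, 2.44], [-1.43, 4.57], [0, 2.65], [-2.85, 2.85]. Speed limits (rad/s): [2.79, 2.79, 3.14, 3.14, 3.14, 3.14].

## Interface

Orientations are given as [roll, pitch, yaw] about the fixed x, y, z axes, in that order (R = Rz(yaw) Ry(pitch) Rx(roll)).
In Python, from station import bot gives the robot as it stands.
- The arm moves only by the tool step_arm, never from a script. Its argument "series" is text: rows parted by semicolons, each of 5 numbers parted by spaces: the shift along the tool's x, y, z in m, then the turn about the tool's z in degrees, then the opening, from -1 (shut) to 1 (fully open), so that 0 is half open. In form: x y z spin fingers; .... A call has 1 to 5 rows; each row is the pose to reach, as a shift and turn from the pose commanded when the call began, along the tool's axes at that moment; what a row does not reach only later rows make up. A row lasts 1/8 s, in which the tool goes at most 62.5 mm and 10.7 degrees, less where a joint would pass 70% of its speed; a pose out of reach is approached as far as the arm can. A call with a gripper value outside its range is refused whole. The fingers move at their own pace and stop on an object; "squeeze" is the grip in N (left out, the last holds). Time passes only in rows, so rows that repeat a pose let the fingers close. It gives the time, the measured TCP pose, the force, the opening and the grip force at its end, in the units of the state.
- bot.state(): the state, without advancing time (a new reading comes with each control period).
- bot.snapshot(name): name is "scene" or "side" or "wrist"; returns the picture (420x560x3 uint8, red, green, blue); there is no depth.
- bot.get_calibration(name): a dict with "fovy" (degrees; the focal length in pixels is half the picture's height over the tangent of half this angle, whatever the lens; pixels are square), "cx", "cy" (the principal point, pixels), "T" (4x4, takes a point from camera to world coordinates). Camera axes: x right, y up, looking along -z (the intrinsics and any distortion apply to the point x, -y, -z); pixel columns grow to the right and rows downward; lengths in m; the calibration is good to about 2 mm. The wrist camera is an equidistant fisheye: a pixel r from the principal point sees the ray r / f radians off the axis. A picture is of the moment at which its call begins: read the wrist's pose just before it. get_calibration takes no time and is no camera call; for the wrist camera it gives the pose at the moment of the call.
- bot.sign_off(): hands the job in; it is judged then, once.
The state is a dict: "t": time; "q": joint angles; "qd": joint speeds; "joint_torque": joint torques, N m; "ee_pos": TCP position; "ee_rot": TCP orientation; "force": force on the tool from outside, world axes, zero at the start; "moment": the same for the moment, N m; "width": finger opening in m; "finger_force": force on a finger pad.
Only numpy, scipy, OpenCV 4.12 (cv2) and the standard library are available. Lean on these libraries where they do the work, as an engineer would, in place of code of your own. Each camera call takes 0.05 s, during which the arm holds its last target. There are 200 camera calls.

## Working session

There is one attempt and no reset: what is moved stays moved. The work goes in short steps, Python scripts to look and compute and a tool call to move; the robot and the scene stay as the last step left them, time stands still between calls to the robot, and variables do not carry over. Pictures are saved under pics/ and viewed, at most 10 in all, crops included, and the job is handed in when it is done.

Besides the shell and the picture viewer there is one more tool, called after "Call:" by a JSON object that holds its "api" and its "payload". step_arm: Moves the arm, as the interface text tells. Its arguments: {"type":"object","properties":{"series":{"type":"string"},"squeeze":{"type":"number"}},"required":["series"]}

```bash
mkdir -p pics; ls; python3 - <<'E'
from station import bot
import cv2,numpy as np
s=bot.state();print(s)
for n in("scene","side"):
    cv2.imwrite(f"pics/{n}0.png",cv2.resize(bot.snapshot(n)[:,:,::-1],(800,600),interpolation=cv2.INTER_CUBIC))
for n in("scene","side","wrist"):
    c=bot.get_calibration(n);print(n,{k:(np.round(v,4).tolist()) for k,v in c.items()})
E
```

```text
pics
{'t': 0.0, 'q': array([ 1.15250172e+00,  5.28495529e-01,  1.43392469e+00,  2.04355767e-05,
        1.18135074e+00, -1.78520003e-01]), 'qd': array([-0.00105226, -0.00017519,  0.00041593, -0.00069285,  0.00152277,
        0.00018853]), 'joint_torque': array([-1.04082086e-03, -4.42370653e+01, -1.78023756e+01, -2.68462863e-04,
        8.60236818e-03, -7.76469182e-07]), 'ee_pos': array([0.14812736, 0.60649899, 0.24900839]), 'ee_rot': array([-3.13945232e+00, -4.05396543e-04,  2.90180984e+00]), 'force': array([-0.40650562,  0.92693147, -0.21916226]), 'moment': array([-0.04115411,  0.05236898,  0.03326746]), 'finger_force': 0.0, 'width': 0.08566305788881724}
scene {'fovy': 47.6955, 'cx': 275.8069, 'cy': 218.8163, 'T': [[-0.4611, -0.4725, 0.7511, 1.5448], [0.8874, -0.2455, 0.3903, 0.3934], [-0.0001, 0.8465, 0.5325, 0.7773], [0.0, 0.0, 0.0, 1.0]]}
side {'fovy': 57.7207, 'cx': 280.2627, 'cy': 208.7407, 'T': [[-0.8904, 0.2489, -0.3811, 0.219], [-0.4552, -0.4815, 0.749, 0.6229], [0.0029, 0.8404, 0.542, 0.5943], [0.0, 0.0, 0.0, 1.0]]}
wrist {'fovy': 65.7065, 'cx': 281.026, 'cy': 208.7158, 'T': [[0.2376, -0.9229, -0.303, 0.0708], [0.9714, 0.2249, 0.0767, 0.625], [-0.0026, -0.3126, 0.9499, 0.3725], [0.0, 0.0, 0.0, 1.0]]}
```

View pics/scene0.png

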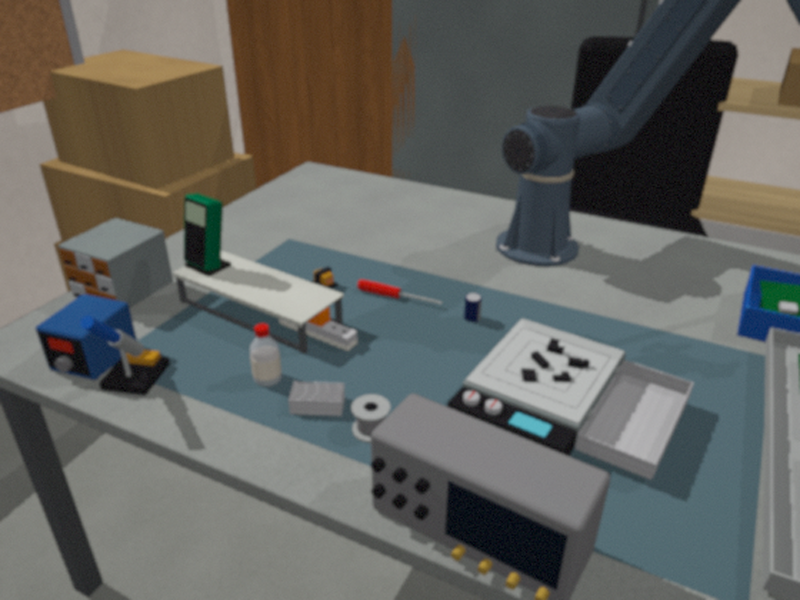

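View pics/side0.png

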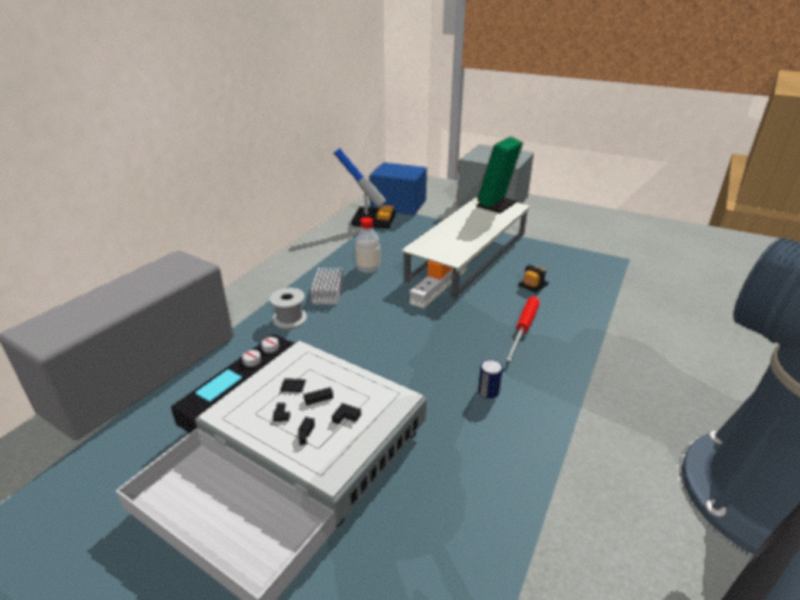

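The scene view shows the riser, with corners near (342,296), (305,318) and (176,272). The scraper end sticks out at (350,338), and the glass has corners near (523,318), (625,348), (570,425) and (468,383). The side view shows the glass at (298,343), (425,400), (335,492) and (200,420), and the riser's +y end at (405,250)–(458,268), with the scraper end around (412,300)–(437,280). No shard is near the glass edge.

```bash
cat > h.py <<'E'
from station import bot
import cv2,numpy as np
def ray(n,u,v,c=None):
    c=c or bot.get_calibration(n); f=210/np.tan(np.radians(c["fovy"])/2)
    a,b=u-c["cx"],v-c["cy"]
    if n=="wrist":
        r=np.hypot(a,b)+1e-9;t=r/f;d=np.array([a/r*np.sin(t),-b/r*np.sin(t),-np.cos(t)])
    else: d=np.array([a/f,-b/f,-1])
    T=np.array(c["T"]);return T[:3,3],T[:3,:3]@d
def unp(n,u,v,z,c=None):
    o,d=ray(n,u,v,c);return o+d*(z-o[2])/d[2]
def proj(n,P,c=None):
    c=c or bot.get_calibration(n); f=210/np.tan(np.radians(c["fovy"])/2)
    T=np.array(c["T"]);p=(np.atleast_2d(P)-T[:3,3])@T[:3,:3];x,y,z=p[:,0],-p[:,1],-p[:,2]
    if n=="wrist":
        r=np.hypot(x,y)+1e-9;t=np.arctan2(r,z);k=f*t/r
    else:k=f/z
    return np.c_[c["cx"]+k*x,c["cy"]+k*y]
E
python3 - <<'E'
from h import *
S=.7
def p(l,n,z,pts):
    print(l,n,[np.round(unp(n,u*S,v*S,z)[:2],3).tolist() for u,v in pts])
p("glass","scene",.066,[(523,318),(625,348),(570,425),(468,383)])
p("glass","side",.066,[(298,343),(425,400),(335,492),(200,420)])
p("riser","scene",.076,[(342,296),(305,318),(176,272),(210,250)])
p("riser","side",.076,[(405,250),(458,268),(528,207),(480,196)])
p("scr end top","scene",.03,[(357,333),(347,340)])
p("scr end top","side",.03,[(412,292),(432,297)])
p("cap top","side",.052,[(490,366)]);p("spool","side",.05,[(287,298)])
p("flux top","side",.115,[(367,222)]);p("heat","side",.032,[(328,272)]);p("scrd","side",.01,[(510,360),(535,298)])
p("shards","side",.072,[(292,385),(318,395),(280,412),(347,411),(306,430)])
p("meter","side",.08,[(495,205)])
c=bot.get_calibration
E
```

```text
glass scene [[0.443, 0.104], [0.455, 0.3], [0.707, 0.267], [0.682, 0.086]]
glass side [[0.675, 0.084], [0.441, 0.109], [0.47, 0.295], [0.691, 0.281]]
riser scene [[0.548, -0.243], [0.651, -0.263], [0.626, -0.611], [0.511, -0.615]]
riser side [[0.657, -0.259], [0.534, -0.24], [0.496, -0.589], [0.621, -0.6]]
scr end top scene [[0.591, -0.184], [0.621, -0.189]]
scr end top side [[0.606, -0.187], [0.564, -0.188]]
cap top side [[0.39, -0.018]]
spool side [[0.788, -0.034]]
flux top side [[0.75, -0.267]]
heat side [[0.792, -0.174]]
scrd side [[0.378, -0.098], [0.393, -0.308]]
shards side [[0.619, 0.174], [0.575, 0.174], [0.601, 0.225], [0.523, 0.182], [0.552, 0.235]]
meter side [[0.567, -0.555]]
```

```bash
cat >> h.py <<'E'
def go(p,yaw):
    s=bot.state();from scipy.spatial.transform import Rotation as R
    M=R.from_euler('xyz',s["ee_rot"]).as_matrix()
    d=M.T@(np.array(p)-s["ee_pos"]);y=s["ee_rot"][2]
    sp=-(np.degrees(yaw-y)+180)%360-180 if 0 else -((np.degrees(yaw-y)+180)%360-180)
    print("shift mm",np.round(d*1000,1),"spin",round(sp,2),"t",round(s["t"],2),"F",np.round(s["force"],1),"pos",np.round(s["ee_pos"],4),"rot",np.round(s["ee_rot"],4),"w",round(s["width"],4),"ff",round(s["finger_force"],1))
E
python3 -c "
from h import *
go([.597,-.195,.2],1.484)"
```

```text
shift mm [-626.4 -671.9   50.2] spin 81.24 t 0.1 F [0.4 0.7 0.1] pos [0.1481 0.6065 0.2491] rot [-3.1396e+00 -4.0000e-04  2.9018e+00] w 0.0855 ff 0.0
```

Call:
{"api": "step_arm", "payload": {"series": "-0.125 -0.134 0 16 1;-0.25 -0.268 0.01 32 1;-0.376 -0.403 0.02 48 1;-0.5 -0.537 0.035 64 1;-0.626 -0.672 0.05 81.2 1"}}

```text
t: 0.72
ee_pos: [0.3015, 0.333, 0.2378]
ee_rot: [3.141, 0.0, 1.959]
force: [0.8, 0.9, -0.0]
width: 0.0851
finger_force: 0.0
```

```bash
python3 -c "
from h import *
go([.597,-.195,.2],1.484)"
```

```text
shift mm [-600.5   73.8   37.9] spin 27.2 t 0.72 F [ 0.8  0.9 -0. ] pos [0.3015 0.333  0.2378] rot [3.1413e+00 1.0000e-04 1.9587e+00] w 0.0851 ff 0.0
```

Call:
{"api": "step_arm", "payload": {"series": "-0.062 0.008 0.005 10 1;-0.124 0.015 0.01 20 1;-0.186 0.023 0.015 27.2 1;-0.248 0.03 0.02 27.2 1;-0.31 0.038 0.025 27.2 1"}}

```text
t: 1.35
ee_pos: [0.4551, 0.0617, 0.2128]
ee_rot: [-3.142, -0.0, 1.489]
force: [1.0, 0.9, -0.5]
width: 0.0853
finger_force: 0.0
```

```bash
python3 -c "
from h import *
go([.597,-.195,.2],1.484)"
```

```text
shift mm [-244.3  162.4   12.7] spin 0.29 t 1.35 F [ 1.   0.9 -0.5] pos [0.4551 0.0617 0.2128] rot [-3.1415e+00 -2.0000e-04  1.4890e+00] w 0.0853 ff 0.0
```

Call:
{"api": "step_arm", "payload": {"series": "-0.05 0.034 0.003 0 1;-0.1 0.067 0.006 0 1;-0.15 0.1 0.009 0 1;-0.2 0.134 0.01 0 1;-0.24 0.161 0.01 0 1"}}

```text
t: 1.98
ee_pos: [0.5962, -0.191, 0.2024]
ee_rot: [-3.141, -0.0, 1.488]
force: [1.1, 0.6, -0.8]
width: 0.0852
finger_force: 0.0
```

Call:
{"api": "step_arm", "payload": {"series": "0 0 0 0 1;0 0 0 0 1"}}

```text
t: 2.22
ee_pos: [0.5945, -0.1879, 0.2022]
ee_rot: [-3.139, -0.001, 1.489]
force: [-0.5, 1.1, 0.3]
width: 0.0857
finger_force: 0.0
```

```bash
python3 -c "
from h import *
go([.597,-.195,.2],1.484)
cv2.imwrite('pics/w1.png',cv2.resize(bot.snapshot('wrist')[:,:,::-1],(800,600),interpolation=cv2.INTER_CUBIC))
print(bot.get_calibration('wrist')['T'])"
```

```text
shift mm [-6.8  3.1  2.2] spin 0.29 t 2.23 F [-0.5  1.1  0.3] pos [ 0.5945 -0.1879  0.2022] rot [-3.1392e+00 -1.4000e-03  1.4891e+00] w 0.0857 ff 0.0
[[ 0.99673627  0.07619896  0.02665553  0.60146311]
 [-0.08071105  0.94714982  0.31047214 -0.10848564]
 [-0.00158913 -0.31161024  0.95020868  0.32582407]
 [ 0.          0.          0.          1.        ]]
```

View pics/w1.png

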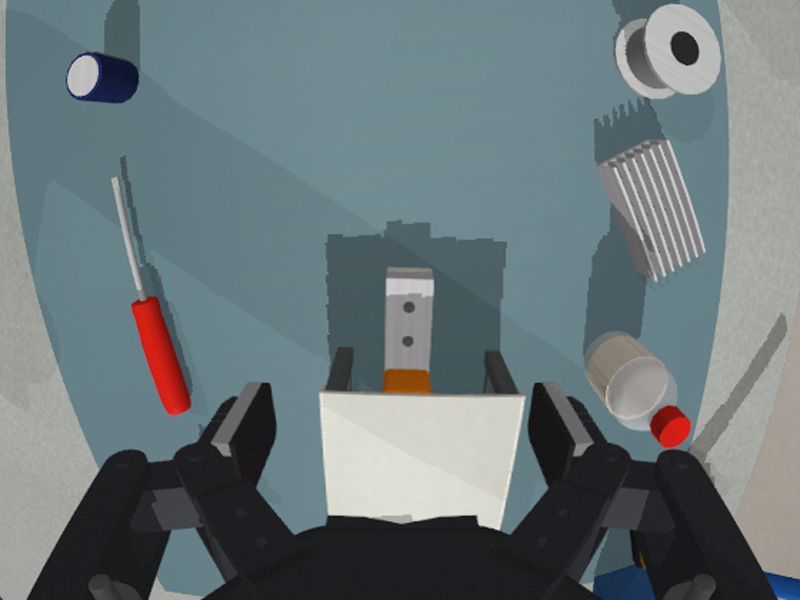

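The wrist view shows the scraper's end with top corners near (387,279) and (433,279). The riser's +y edge runs from (320,393) to (524,397), and the way out is clear.

```bash
python3 -c "
from h import *
for z,pts in((.03,[(387,279),(433,279),(385,369),(431,369)]),(.076,[(320,393),(524,397)]),(.0,[(410,268)])):
  print(z,[np.round(unp('wrist',u*.7,v*.7,z)[:2],4).tolist() for u,v in pts])
"
```

```text
0.03 [[0.5847, -0.1911], [0.6151, -0.1935], [0.5772, -0.2571], [0.6098, -0.2597]]
0.076 [[0.5389, -0.248], [0.6666, -0.2621]]
0.0 [[0.6003, -0.1925]]
```

```bash
python3 -c "
from h import *
go([.599,-.203,.025],1.471)"
```

```text
shift mm [-15.5   6.3 177.4] spin 1.09 t 2.27 F [-0.6 -0.3 -0.2] pos [ 0.5943 -0.1873  0.2024] rot [-3.1392e+00 -1.3000e-03  1.4901e+00] w 0.0856 ff 0.0
```

Call:
{"api": "step_arm", "payload": {"series": "-0.008 0.003 0.04 1 1;-0.0155 0.006 0.08 1 1;-0.0155 0.006 0.12 1 1;-0.0155 0.006 0.15 1 1;-0.0155 0.006 0.177 1 1"}}

```text
t: 2.9
ee_pos: [0.5993, -0.2025, 0.0251]
ee_rot: [-3.14, -0.001, 1.474]
force: [0.7, -0.4, -0.4]
width: 0.0858
finger_force: 0.0
```

Call:
{"api": "step_arm", "payload": {"series": "0 0 0 0 1;0 0 0 0 0;0 0 0 0 -1;0 0 0 0 -1;0 0 0 0 -1", "squeeze": 40}}

```text
t: 3.52
ee_pos: [0.6006, -0.2047, 0.0275]
ee_rot: [3.14, 0.0, 1.472]
force: [-1.8, 0.6, 6.9]
width: 0.0314
finger_force: 40.3
```

Call:
{"api": "step_arm", "payload": {"series": "0 0 0 0 -1;0 0 0 0 -1;0 0 0 0 -1"}}

```text
t: 3.9
ee_pos: [0.6006, -0.2047, 0.0275]
ee_rot: [3.14, 0.0, 1.472]
force: [-1.5, 0.4, 6.2]
width: 0.0312
finger_force: 40.3
```

Call:
{"api": "step_arm", "payload": {"series": "0.01 0 -0.003 0 -1;0.035 0 -0.003 0 -1;0.06 0 -0.003 0 -1;0.085 0 -0.003 0 -1;0.11 0 -0.003 0 -1"}}

```text
t: 4.53
ee_pos: [0.6107, -0.0936, 0.0286]
ee_rot: [-3.141, -0.0, 1.472]
force: [0.1, 0.2, -1.5]
width: 0.0309
finger_force: 39.7
```

Call:
{"api": "step_arm", "payload": {"series": "0 0 0 0 -1;0 0 0 0 -1"}}

```text
t: 4.78
ee_pos: [0.6109, -0.095, 0.0288]
ee_rot: [-3.141, -0.0, 1.472]
force: [0.2, 1.0, -2.5]
width: 0.0312
finger_force: 39.7
```

Call:
{"api": "step_arm", "payload": {"series": "0 0 0 0 0.3;0 0 0 0 1;0 0 0 0 1;0 0 -0.05 0 1;0 0 -0.1 0 1"}}

```text
t: 5.4
ee_pos: [0.6106, -0.0953, 0.1294]
ee_rot: [-3.14, -0.0, 1.472]
force: [0.5, 0.1, 0.3]
width: 0.0856
finger_force: 0.0
```

Call:
{"api": "step_arm", "payload": {"series": "-0.02 0 0 0 1;-0.04 0 0 0 1;-0.04 0 0 0 1"}}

```text
t: 5.78
ee_pos: [0.606, -0.1367, 0.1276]
ee_rot: [-3.139, -0.001, 1.469]
force: [0.7, -0.1, -0.0]
width: 0.0849
finger_force: 0.0
```

```bash
python3 -c "
from h import *
go([.6,-.17,.05],1.471)
cv2.imwrite('pics/w2.png',cv2.resize(bot.snapshot('wrist')[:,:,::-1],(800,600),interpolation=cv2.INTER_CUBIC))"
```

```text
shift mm [-33.8  -2.4  77.5] spin -0.11 t 5.78 F [ 0.7 -0.1 -0. ] pos [ 0.606  -0.1367  0.1276] rot [-3.1392e+00 -5.0000e-04  1.4690e+00] w 0.0849 ff 0.0
```

View pics/w2.png

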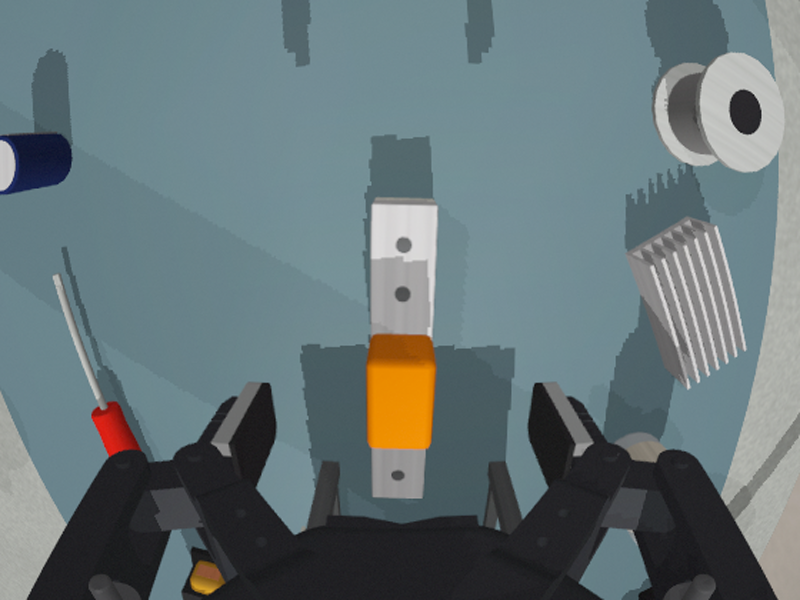

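The scraper is drawn out with its whole orange grip clear. The bar end's top edge is at (373,206)–(437,206), and the rear edge of the grip's top is at (369,446)–(431,448).

```bash
python3 -c "
from h import *
for z,pts in((.03,[(373,206),(437,206)]),(.066,[(369,446),(431,448),(371,363),(434,363)])):
  print(z,[np.round(unp('wrist',u*.7,v*.7,z)[:2],4).tolist() for u,v in pts])
"
```

```text
0.03 [[0.5981, -0.0817], [0.6284, -0.0848]]
0.066 [[0.5848, -0.1911], [0.6148, -0.1953], [0.5917, -0.146], [0.6195, -0.1488]]
```

Call:
{"api": "step_arm", "payload": {"series": "-0.018 -0.002 0.02 0 1;-0.035 -0.001 0.04 0 1;-0.035 -0.001 0.06 0 1;-0.035 -0.001 0.0745 0 1;-0.035 -0.001 0.0745 0 1"}}

```text
t: 6.45
ee_pos: [0.6016, -0.1685, 0.0527]
ee_rot: [-3.138, -0.001, 1.473]
force: [-1.2, -0.2, -0.6]
width: 0.0854
finger_force: 0.0
```

Call:
{"api": "step_arm", "payload": {"series": "0 0 0 0 0;0 0 0 0 -1;0 0 0 0 -1;0 0 0 0 -1;0 0 0 0 -1", "squeeze": 70}}

```text
t: 7.08
ee_pos: [0.603, -0.1696, 0.0555]
ee_rot: [3.14, 0.0, 1.472]
force: [-1.4, 1.7, 5.2]
width: 0.0313
finger_force: 70.0
```

Call:
{"api": "step_arm", "payload": {"series": "0 0 -0.03 0 -1;0 0 -0.07 0 -1;0 0 -0.11 0 -1;0 0 -0.11 0 -1;0 0 -0.11 0 -1"}}

```text
t: 7.7
ee_pos: [0.6014, -0.169, 0.1629]
ee_rot: [-3.138, -0.001, 1.472]
force: [-0.1, 0.8, -4.1]
width: 0.0313
finger_force: 72.0
```

```bash
python3 -c "
from h import *
go([.56,.11,.16],3.04)
cv2.imwrite('pics/side1.png',cv2.resize(bot.snapshot('side')[:,:,::-1],(800,600),interpolation=cv2.INTER_CUBIC))"
```

```text
shift mm [273.6 -68.6   3.4] spin -89.83 t 7.7 F [-0.1  0.8 -4.1] pos [ 0.6014 -0.169   0.1629] rot [-3.1384e+00 -1.1000e-03  1.4722e+00] w 0.0313 ff 72.0
```

View pics/side1.png

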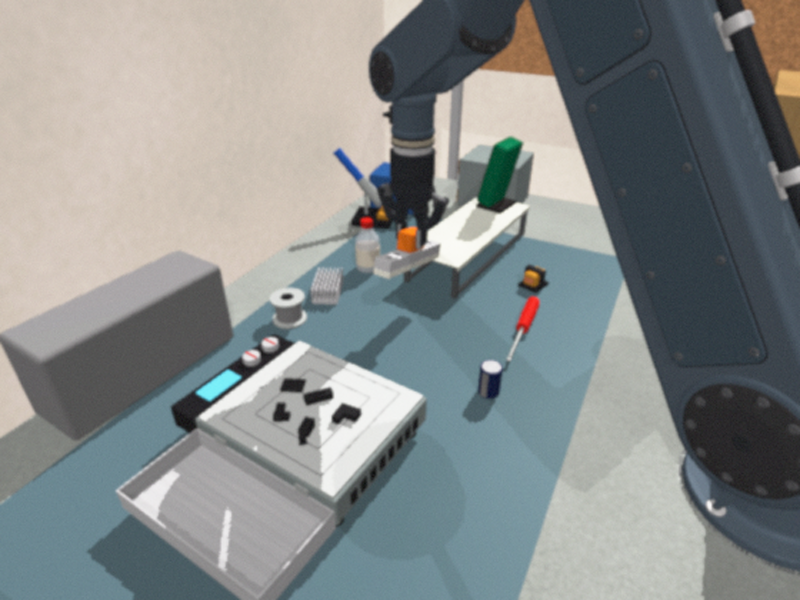

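Side view: the scraper is held level by its grip at (408,240). The shards are untouched and sit central on the glass, from (280,385) to (347,440). Next I turn it and carry it over to the glass.

Call:
{"api": "step_arm", "payload": {"series": "0.045 -0.01 0 -10 -1;0.09 -0.02 0 -20 -1;0.135 -0.03 0 -30 -1;0.18 -0.04 0 -40 -1;0.225 -0.053 0 -50 -1"}}

```text
t: 8.38
ee_pos: [0.5708, 0.061, 0.1624]
ee_rot: [-3.139, -0.003, 2.35]
force: [0.4, 0.2, -2.7]
width: 0.0307
finger_force: 71.7
```

```bash
python3 -c "
from h import *
go([.564,.118,.16],3.04)"
```

```text
shift mm [45.3 35.3  2.4] spin -39.52 t 8.38 F [ 0.4  0.2 -2.7] pos [0.5708 0.061  0.1624] rot [-3.1393e+00 -2.9000e-03  2.3502e+00] w 0.0307 ff 71.7
```

Call:
{"api": "step_arm", "payload": {"series": "0.015 0.01 0 -10 -1;0.03 0.02 0 -20 -1;0.045 0.035 0 -30 -1;0.045 0.035 0 -39.5 -1;0.045 0.035 0 -39.5 -1"}}

```text
t: 9.0
ee_pos: [0.5644, 0.1165, 0.1626]
ee_rot: [-3.141, -0.004, 3.033]
force: [0.1, -1.1, -3.1]
width: 0.0311
finger_force: 71.7
```

Call:
{"api": "step_arm", "payload": {"series": "0 0 0 0 -1;0 0 0 0 -1"}}

```text
t: 9.25
ee_pos: [0.5655, 0.1159, 0.164]
ee_rot: [-3.141, -0.001, 3.032]
force: [-0.3, 0.2, -3.8]
width: 0.031
finger_force: 71.7
```

```bash
python3 -c "
from h import *
go([.564,.118,.13],3.04)
cv2.imwrite('pics/w3.png',cv2.resize(bot.snapshot('wrist')[:,:,::-1],(800,600),interpolation=cv2.INTER_CUBIC))"
```

```text
shift mm [ 1.6  2.  34. ] spin -0.44 t 9.25 F [-0.3  0.2 -3.8] pos [0.5655 0.1159 0.164 ] rot [-3.1415e+00 -9.0000e-04  3.0323e+00] w 0.031 ff 71.7
```

View pics/w3.png

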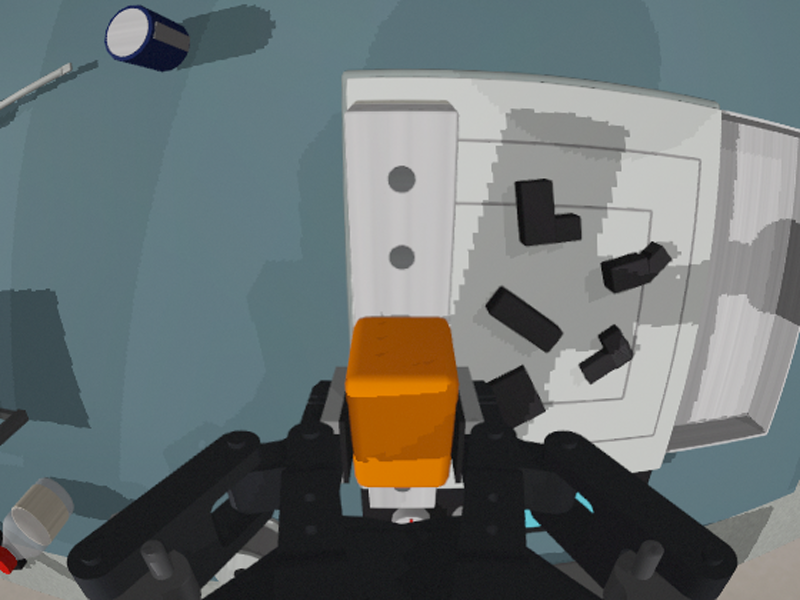

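Wrist view: the bar is square to the glass and in front of every shard. The glass corners are at (344,74), (721,108) and (660,470), and the glass-tray gap is on the right.

```bash
python3 -c "
from h import *
P=[unp('wrist',u*.7,v*.7,.066)[:2] for u,v in [(344,74),(721,108),(660,470)]]
print(np.round(P,4)); a,b,c=P
print(np.linalg.norm(b-a),np.linalg.norm(c-b),np.degrees(np.arctan2(*(b-a)[[0,1]])),np.degrees(np.arctan2(-(c-b)[1],(c-b)[0])),'centre',(a+c)/2)
print([np.round(unp('wrist',u*.7,v*.7,.07)[:2],3).tolist() for u,v in [(549,212),(525,318),(520,400),(606,355),(637,268)]])
"
```

```text
[[0.4462 0.1009]
 [0.4683 0.3025]
 [0.7026 0.2799]]
0.20279027587574727 0.23543335888572062 6.2479466898083045 5.515283112911251 centre [0.5744314  0.19039024]
[[0.521, 0.192], [0.575, 0.178], [0.624, 0.175], [0.603, 0.225], [0.554, 0.241]]
```

Call:
{"api": "step_arm", "payload": {"series": "0 0 0.012 -0.4 -1;0 0 0.024 -0.4 -1;0 0 0.034 -0.4 -1;0 0 0.036 -0.4 -1;0 0 0.036 -0.4 -1"}}

```text
t: 9.93
ee_pos: [0.5637, 0.1165, 0.1286]
ee_rot: [-3.141, -0.004, 3.041]
force: [-5.6, 0.7, 5.4]
width: 0.0311
finger_force: 73.7
```

Call:
{"api": "step_arm", "payload": {"series": "0 0 0.001 0 -1;0 0 0.002 0 -1"}}

```text
t: 10.18
ee_pos: [0.5638, 0.1165, 0.1271]
ee_rot: [-3.141, -0.003, 3.041]
force: [-7.1, 0.7, 9.3]
width: 0.031
finger_force: 74.1
```

```bash
python3 -c "
from h import *
s=bot.state();print(s['force'],s['moment'],s['t'])
a=bot.snapshot('side')[215:350,120:310,::-1];b=bot.snapshot('scene')[190:300,310:500,::-1]
r=lambda i:cv2.resize(i,None,fx=3,fy=3,interpolation=cv2.INTER_CUBIC)
a,b=cv2.resize(a,(420,298),interpolation=cv2.INTER_CUBIC),cv2.resize(b,(420,243),interpolation=cv2.INTER_CUBIC)
cv2.imwrite('pics/c1.png',np.vstack([a,b]))"
```

```text
[-7.12047217  0.66242562  9.27371562] [ 0.00941691  0.37949727 -0.05105462] 10.175
```

View pics/c1.png

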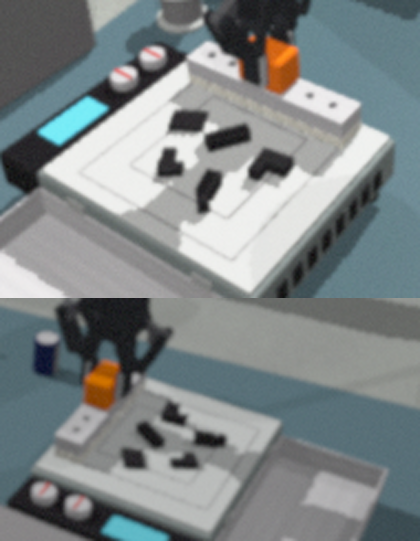

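The picture shows the bar on the glass at its -y edge, with all shards clear ahead of it and the grip between the fingers. Next I seat the sole gently.

Call:
{"api": "step_arm", "payload": {"series": "0.001 0 0.0005 0 -1;0.001 0 0.001 0 -1"}}

```text
t: 10.52
ee_pos: [0.5634, 0.1165, 0.1264]
ee_rot: [-3.142, -0.002, 3.041]
force: [-6.1, 1.3, 7.8]
width: 0.0308
finger_force: 74.1
```

```bash
python3 -c "
from h import *
go([.564,.118,.1255],3.04);print(bot.state()['moment'])"
```

```text
shift mm [-0.5  1.5  0.9] spin 0.07 t 10.53 F [-6.1  1.3  7.8] pos [0.5634 0.1165 0.1264] rot [-3.1415e+00 -1.8000e-03  3.0412e+00] w 0.0308 ff 74.1
[-0.05648091  0.26306284  0.00716235]
```

Call:
{"api": "step_arm", "payload": {"series": "0.001 0 0.0005 0 -1;0.001 0 0.001 0 -1"}}

```text
t: 10.78
ee_pos: [0.5627, 0.1166, 0.1254]
ee_rot: [-3.142, -0.001, 3.041]
force: [-5.4, 0.9, 9.0]
width: 0.0308
finger_force: 74.1
```

```bash
python3 -c "
from h import *
go([.564,.118,.1255],3.04);print(bot.state()['moment'])"
```

```text
shift mm [-1.1  1.5 -0.1] spin 0.07 t 10.78 F [-5.4  0.9  9. ] pos [0.5627 0.1166 0.1254] rot [-3.1415e+00 -1.0000e-03  3.0412e+00] w 0.0308 ff 74.1
[-0.01268992  0.17500704  0.01630062]
```

Call:
{"api": "step_arm", "payload": {"series": "0.001 0 0.0005 0 -1;0.001 0 0.001 0 -1"}}

```text
t: 11.02
ee_pos: [0.5626, 0.1166, 0.1252]
ee_rot: [-3.142, 0.001, 3.041]
force: [-5.3, -0.1, 14.8]
width: 0.0309
finger_force: 74.8
```

Call:
{"api": "step_arm", "payload": {"series": "0 0 0.0005 0 -1;0 0 0.001 0 -1"}}

```text
t: 11.28
ee_pos: [0.5626, 0.1166, 0.1252]
ee_rot: [-3.142, 0.001, 3.041]
force: [-6.9, -0.3, 21.0]
width: 0.031
finger_force: 75.6
```

```bash
python3 -c "
from h import *
go([.564,.118,.1255],3.04);print(bot.state()['moment'])"
```

```text
shift mm [-1.2  1.5 -0.3] spin 0.08 t 11.28 F [-6.9 -0.3 21. ] pos [0.5626 0.1166 0.1252] rot [-3.1415e+00  1.4000e-03  3.0414e+00] w 0.031 ff 75.6
[-0.12545439  0.48281411 -0.00831436]
```

Call:
{"api": "step_arm", "payload": {"series": "0 0 -0.0015 0 -1;0.001 0 -0.0025 0 -1"}}

```text
t: 11.52
ee_pos: [0.5627, 0.1166, 0.1255]
ee_rot: [3.141, 0.003, 3.041]
force: [2.1, -0.5, -1.2]
width: 0.0308
finger_force: 73.2
```

Call:
{"api": "step_arm", "payload": {"series": "0 0.003 0 0 -1;0 0.008 0 0 -1;0 0.014 0 0 -1;0 0.021 0 0 -1"}}

```text
t: 12.02
ee_pos: [0.5644, 0.1377, 0.1253]
ee_rot: [-3.141, 0.001, 3.041]
force: [-0.9, -4.4, 5.4]
width: 0.0311
finger_force: 73.7
```

Call:
{"api": "step_arm", "payload": {"series": "0 0.008 0 0 -1;0 0.016 0 0 -1;0 0.024 0 0 -1"}}

```text
t: 12.4
ee_pos: [0.5664, 0.1617, 0.1253]
ee_rot: [-3.141, 0.0, 3.042]
force: [-0.7, -5.0, 6.0]
width: 0.0313
finger_force: 73.8
```

Call:
{"api": "step_arm", "payload": {"series": "0 0.008 0 0 -1;0 0.016 0 0 -1;0 0.024 0 0 -1"}}

```text
t: 12.78
ee_pos: [0.5686, 0.1855, 0.1253]
ee_rot: [-3.141, 0.0, 3.042]
force: [-0.9, -5.8, 6.1]
width: 0.0307
finger_force: 73.9
```

Call:
{"api": "step_arm", "payload": {"series": "0 0.008 0 0 -1;0 0.016 0 0 -1;0 0.024 0 0 -1;0 0.032 0 0 -1"}}

```text
t: 13.28
ee_pos: [0.5717, 0.2172, 0.1253]
ee_rot: [-3.14, 0.0, 3.042]
force: [-0.6, -6.1, 5.6]
width: 0.0309
finger_force: 73.9
```

Call:
{"api": "step_arm", "payload": {"series": "0 0.008 0 0 -1;0 0.016 0 0 -1;0 0.024 0 0 -1;0 0.032 0 0 -1"}}

```text
t: 13.78
ee_pos: [0.5748, 0.2489, 0.1253]
ee_rot: [-3.14, -0.0, 3.042]
force: [0.1, -5.5, 5.6]
width: 0.0309
finger_force: 74.0
```

```bash
python3 -c "
from h import *
go([.5827,.2865,.1255],3.04)
a=bot.snapshot('wrist')[:,:,::-1]
cv2.imwrite('pics/w4.png',a)"
```

```text
shift mm [-4.1 38.2 -0.2] spin 0.1 t 13.78 F [ 0.1 -5.5  5.6] pos [0.5748 0.2489 0.1253] rot [-3.1400e+00 -2.0000e-04  3.0418e+00] w 0.0309 ff 74.0
```

View pics/w4.png

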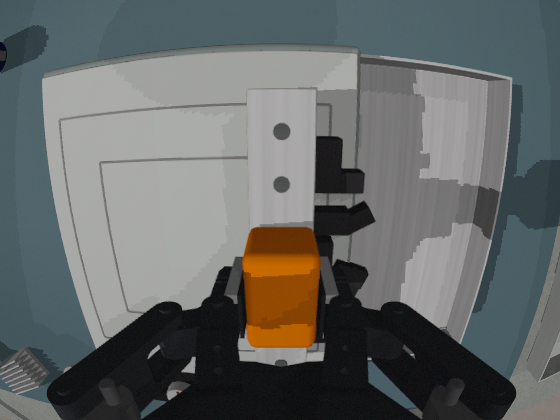

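All shards are gathered in front of the bar, and the glass behind it is clean. The glass's +y edge is near column 358 and the bar face near column 317.

```bash
python3 -c "
from h import *
p=unp('wrist',358,52,.0698)[:2];q=unp('wrist',44,76,.0698)[:2];s=bot.state()['ee_pos'][:2]
y=np.array([.1,.995]);print(p,q,np.linalg.norm(p-q),'edge ahead of TCP',(p-s)@y, 'lead edge bar', (unp('wrist',317,90,.0998)[:2]-s)@y)"
```

```text
[0.46876132 0.30190298] [0.4483852  0.10666335] 0.19630001960277604 edge ahead of TCP 0.040961968249823566 lead edge bar 0.015187639964338924
```

Call:
{"api": "step_arm", "payload": {"series": "0 0.008 0 0 -1;0 0.016 0 0 -1;0 0.024 0 0 -1;0 0.031 0 0 -1;0 0.038 0 0 -1"}}

```text
t: 14.45
ee_pos: [0.5786, 0.2869, 0.1253]
ee_rot: [-3.14, -0.0, 3.042]
force: [-0.8, -4.1, 5.9]
width: 0.0307
finger_force: 73.9
```

```bash
python3 -c "
from h import *
go([.5827,.2865,.1255],3.04)
r=lambda i:cv2.resize(i,(420,300),interpolation=cv2.INTER_CUBIC)
a=bot.snapshot('wrist')[:,:,::-1];b=bot.snapshot('side')[200:420,60:340,::-1]
cv2.imwrite('pics/w5.png',np.vstack([r(a[60:,140:]),r(b)]))"
```

```text
shift mm [-4.2  0.  -0.2] spin 0.11 t 14.45 F [-0.8 -4.1  5.9] pos [0.5786 0.2869 0.1253] rot [-3.1402e+00 -2.0000e-04  3.0419e+00] w 0.0307 ff 73.9
```

View pics/w5.png

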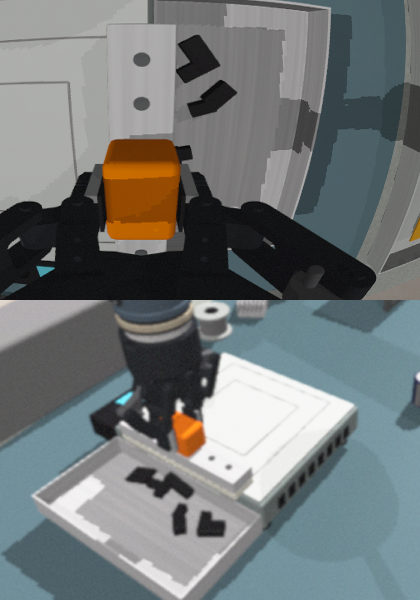

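At least four dark shards lie in the tray and none is visible on the glass. I lift off and count the dark blobs numerically.

Call:
{"api": "step_arm", "payload": {"series": "0 0 -0.02 0 -1;0 0 -0.05 0 -1;0 -0.04 -0.09 0 -1;0 -0.08 -0.13 0 -1;0 -0.12 -0.13 0 -1"}}

```text
t: 15.18
ee_pos: [0.5669, 0.1682, 0.2568]
ee_rot: [3.139, 0.002, 3.043]
force: [0.5, -0.2, -4.1]
width: 0.0307
finger_force: 72.8
```

```bash
python3 -c "
from h import *
go([.59,-.374,.2],1.471)
R=np.array([[.995,.1],[-.1,.995]])
for n in('side','scene'):
  im=bot.snapshot(n).max(2)
  for l,z,ya,yb,xa in(('glass',.07,-.098,.094,.11),('tray',.022,.108,.218,.112)):
    L=np.array([[-xa,ya],[xa,ya],[xa,yb],[-xa,yb]]);W=L@R.T+[.573,.190]
    m=np.zeros(im.shape,np.uint8);cv2.fillPoly(m,[proj(n,np.c_[W,[z]*4]).round().astype(int)],1)
    k,_,st,ce=cv2.connectedComponentsWithStats(((im<60)&(m>0)).astype(np.uint8))
    print(n,l,[(st[i,4],np.round(R.T@(unp(n,*ce[i],z)[:2]-[.573,.19]),3).tolist()) for i in range(1,k) if st[i,4]>8])
"
```

```text
shift mm [ -76.1 -537.5   55.5] spin 90.09 t 15.18 F [ 0.5 -0.2 -4.1] pos [0.5669 0.1682 0.2568] rot [3.1390e+00 2.2000e-03 3.0434e+00] w 0.0307 ff 72.8
side glass []
side tray [(np.int32(369), [0.032, 0.12]), (np.int32(146), [-0.032, 0.146]), (np.int32(220), [-0.067, 0.134])]
scene glass []
scene tray [(np.int32(171), [-0.055, 0.138]), (np.int32(168), [0.033, 0.119])]
```

Call:
{"api": "step_arm", "payload": {"series": "-0.008 -0.054 0 10 -1;-0.016 -0.107 0 20 -1;-0.024 -0.161 0 30 -1;-0.032 -0.214 0 40 -1;-0.04 -0.268 0 50 -1"}}

```text
t: 15.9
ee_pos: [0.5786, -0.1024, 0.2527]
ee_rot: [-3.14, -0.006, 2.164]
force: [1.6, -0.1, -3.5]
width: 0.0307
finger_force: 72.7
```

```bash
python3 -c "
from h import *
go([.589,-.373,.2],1.467)"
```

```text
shift mm [-230.5 -142.6   51.5] spin 39.95 t 15.9 F [ 1.6 -0.1 -3.5] pos [ 0.5786 -0.1024  0.2527] rot [-3.1401 -0.0064  2.1643] w 0.0307 ff 72.7
```

Call:
{"api": "step_arm", "payload": {"series": "-0.046 -0.028 0.005 10 -1;-0.092 -0.057 0.01 20 -1;-0.138 -0.085 0.02 30 -1;-0.184 -0.114 0.03 39.9 -1;-0.23 -0.142 0.04 39.9 -1"}}

```text
t: 16.52
ee_pos: [0.5916, -0.372, 0.2117]
ee_rot: [-3.138, -0.006, 1.473]
force: [1.5, 0.8, -3.0]
width: 0.0307
finger_force: 72.7
```

Call:
{"api": "step_arm", "payload": {"series": "0 0 0 0 -1;0 0 0 0 -1;0 0 0 0 -1"}}

```text
t: 16.9
ee_pos: [0.592, -0.3708, 0.2142]
ee_rot: [-3.14, -0.002, 1.474]
force: [-0.7, 0.3, -2.7]
width: 0.0306
finger_force: 72.6
```

```bash
python3 -c "
from h import *
go([.589,-.373,.14],1.467)
cv2.imwrite('pics/w6.png',bot.snapshot('wrist')[:,:,::-1])
im=bot.snapshot('wrist').astype(int)
# riser +y edge: white mask extents per row
for v in range(60,330,15):
  r=im[v];w=np.where((r.min(1)>150)&(r.max(1)-r.min(1)<40))[0]
  print(v,(w.min(),w.max(),len(w)) if len(w) else None)
"
```

```text
shift mm [-2.7 -2.6 74.2] spin 0.42 t 16.9 F [-0.7  0.3 -2.7] pos [ 0.592  -0.3708  0.2142] rot [-3.1398e+00 -2.4000e-03  1.4743e+00] w 0.0306 ff 72.6
60 (np.int64(503), np.int64(551), 34)
75 (np.int64(199), np.int64(559), 153)
90 (np.int64(199), np.int64(559), 144)
105 (np.int64(199), np.int64(557), 172)
120 (np.int64(199), np.int64(559), 177)
135 (np.int64(14), np.int64(559), 169)
150 (np.int64(0), np.int64(558), 147)
165 (np.int64(1), np.int64(556), 132)
180 (np.int64(1), np.int64(555), 139)
195 (np.int64(1), np.int64(555), 149)
210 (np.int64(0), np.int64(552), 146)
225 (np.int64(0), np.int64(550), 133)
240 (np.int64(1), np.int64(547), 107)
255 (np.int64(2), np.int64(543), 94)
270 (np.int64(0), np.int64(540), 59)
285 (np.int64(2), np.int64(213), 40)
300 (np.int64(1), np.int64(532), 57)
315 (np.int64(1), np.int64(70), 47)
```

```bash
python3 -c "
from h import *
im=cv2.imread('pics/w6.png')[:,:,::-1].astype(int)
for v in (75,105,135,165):
  r=im[v];w=((r.min(1)>150)&(r.max(1)-r.min(1)<40)).astype(int)
  e=np.flatnonzero(np.diff(np.r_[0,w,0])).reshape(-1,2)
  print(v,[(a,b-1,np.round(unp('wrist',a,v,.076)[:2],3).tolist(),np.round(unp('wrist',b-1,v,.076)[:2],3).tolist()) for a,b in e if b-a>15 and a>150 and b<430])
c=im[55:90,230].min(1);print(c)
"
```

```text
75 [(np.int64(199), np.int64(254), [0.537, -0.259], [0.582, -0.266]), (np.int64(296), np.int64(360), [0.615, -0.269], [0.666, -0.272])]
105 [(np.int64(199), np.int64(245), [0.535, -0.284], [0.572, -0.289]), (np.int64(261), np.int64(278), [0.585, -0.291], [0.598, -0.292]), (np.int64(317), np.int64(359), [0.629, -0.295], [0.663, -0.297])]
135 [(np.int64(200), np.int64(273), [0.532, -0.309], [0.592, -0.316]), (np.int64(316), np.int64(358), [0.626, -0.319], [0.661, -0.321])]
165 [(np.int64(201), np.int64(246), [0.529, -0.334], [0.567, -0.338]), (np.int64(316), np.int64(357), [0.624, -0.344], [0.659, -0.346])]
[ 62  64  63  64  63  63 134 186 190 191 190 190 189 190 191 190 190 190
 190 190 190 190 192 192 193 194 193 193 193 194 193 191 192 191 192]
```

Call:
{"api": "step_arm", "payload": {"series": "-0.003 -0.001 0.025 0.5 -1;-0.003 -0.001 0.05 0.5 -1;-0.003 -0.001 0.07 0.5 -1;-0.003 -0.001 0.077 0.5 -1;-0.003 -0.001 0.077 0.5 -1"}}

```text
t: 17.62
ee_pos: [0.5906, -0.376, 0.1379]
ee_rot: [-3.141, -0.0, 1.464]
force: [0.0, 0.4, -3.3]
width: 0.0308
finger_force: 72.8
```

Call:
{"api": "step_arm", "payload": {"series": "0 0 0.001 0 -1;0 0 0.002 0 -1;0 0 0.003 0 -1"}}

```text
t: 18.0
ee_pos: [0.5907, -0.3765, 0.1356]
ee_rot: [3.141, 0.001, 1.463]
force: [0.4, -0.3, -2.7]
width: 0.031
finger_force: 72.8
```

Call:
{"api": "step_arm", "payload": {"series": "0 0 0.001 0 -1;0 0 0.002 0 -1;0 0 0.0025 0 -1;0 0 0.0025 0 -1"}}

```text
t: 18.5
ee_pos: [0.5905, -0.3762, 0.1326]
ee_rot: [-3.142, 0.0, 1.463]
force: [-0.6, 0.2, -3.1]
width: 0.031
finger_force: 72.9
```

Call:
{"api": "step_arm", "payload": {"series": "0 0 0.001 0 -1;0 0 0.0015 0 -1;0 0 0.0015 0 -1"}}

```text
t: 18.88
ee_pos: [0.5906, -0.376, 0.132]
ee_rot: [3.141, 0.0, 1.463]
force: [-1.7, 4.1, 4.7]
width: 0.0313
finger_force: 73.7
```

Call:
{"api": "step_arm", "payload": {"series": "0 0 0 0 0.2;0 0 0 0 1;0 0 0 0 1;0 0 0 0 1", "squeeze": 20}}

```text
t: 19.38
ee_pos: [0.5905, -0.3764, 0.1308]
ee_rot: [3.142, 0.0, 1.463]
force: [-0.8, 0.3, -0.3]
width: 0.0853
finger_force: 0.0
```

Call:
{"api": "step_arm", "payload": {"series": "0 0 -0.03 0 1;0 0 -0.08 0 1;0 0 -0.13 0 1;0 0 -0.18 0 1;0 0 -0.18 0 1"}}

```text
t: 20.0
ee_pos: [0.5925, -0.378, 0.3173]
ee_rot: [3.132, 0.007, 1.463]
force: [1.5, 1.1, -0.4]
width: 0.0855
finger_force: 0.0
```

Call:
{"api": "step_arm", "payload": {"series": "0.05 0 0 0 1;0.1 0 0 0 1;0.15 0 0 0 1;0.15 0 0 0 1;0.15 0 0 0 1"}}

```text
t: 20.62
ee_pos: [0.6064, -0.2272, 0.3103]
ee_rot: [-3.141, 0.0, 1.464]
force: [0.0, -0.5, -0.5]
width: 0.0855
finger_force: 0.0
```

```bash
python3 -c "
from h import *
go([.59,-.374,.2],1.471)
r=lambda i:cv2.resize(i,(640,298),interpolation=cv2.INTER_CUBIC)
a=bot.snapshot('side')[90:410,60:,::-1]
b=bot.snapshot('wrist')[:,:,::-1]
cv2.imwrite('pics/f.png',np.hstack([cv2.resize(a,(450,288)),cv2.resize(b,(350,288))]))"
```

```text
shift mm [-147.7   -0.5  110.3] spin -0.4 t 20.62 F [ 0.  -0.5 -0.5] pos [ 0.6064 -0.2272  0.3103] rot [-3.1405e+00  2.0000e-04  1.4640e+00] w 0.0855 ff 0.0
```

View pics/f.png

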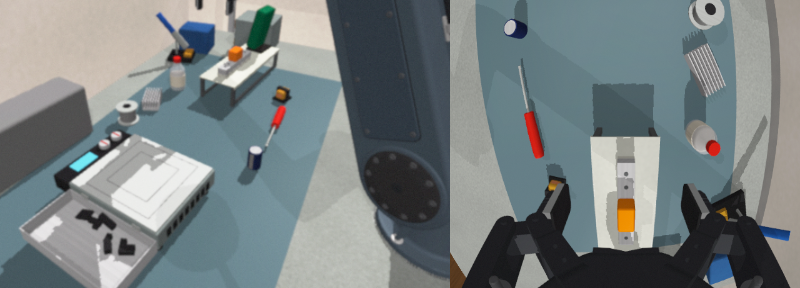

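The scraper stands upright and lengthwise on the riser at (236,58), in front of the meter. The glass is clean, the shards lie in the tray around (105,232), and everything else is where it was.

```bash
python3 -c "
from station import bot
print(bot.sign_off())"
```

```text
the job is handed in; nothing more can be done
None
```

The job is handed in at about 20.6 s of the 64 s: the glass is clear of shards, and the scraper stands upright and released on the riser beside the meter. Some of the shards overlap in the tray view, so I could not count all five separately.

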